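# Hang the bayonet paddle from the tool bin

### The job

Take the stirring paddle with the steel cross-bar on its shaft out of the leaning tool bin and hang it upright in the bayonet bracket, blade down: shaft in from the open front of the fork, cross-bar down through the gap between the lips, then twist it clockwise seen from above until the bar drops into the locking notch, and let go. Leave the three other stirrers in the bin where they are, and do not knock the bowl or the jar away.

Things in the scene. Friction and masses are not known exactly. Their poses are not given: they have to be found in the camera images.
- paddle_grip (a point): Target: 190 mm stirring paddle, 55-95 g. Point: centre of its 20 x 20 x 50 mm wooden handle, 165 mm up from the blade's lower end. z runs along the shaft to the handle's end, y along the cross-bar. At the start it leans 35 degrees on the bin's back wall, handle up and out; draw it out along z. It is at any of four places 62 mm apart; about 42 mm is free between handles.
- paddle_bar (a point): Centre of the paddle's steel cross-bar (46 mm along y, 10 x 10 mm section), 57 mm below paddle_grip, 108 mm above the blade's lower end; same axes. Only the target has such a bar. Round shaft of 12 mm diameter from 50 to 140 mm up; below it the wooden blade, 44 mm wide (y), 12 mm thick (x), 50 mm long.
- bracket_seat (a point): Fixed bayonet bracket, an aluminium fork on a grey post. Point: on the axis where the shaft must hang, at ledge height, 150 mm above the table; z up, x from the fork's open front to its rear. The bar's centre is 5 mm above it when the bar lies on the ledge, 2 mm below when it is home in the notch. The bar turns from x clockwise seen from above; the other way is blocked.
- bracket_mouth (a point): Front of the fork's slot, 32 mm before the axis (-x), ledge height; axes as bracket_seat. The slot is 22 mm wide, along x, and ends 12 mm behind the axis. Fork plate 10 mm thick, its top 7 mm below the ledge; under it is room for the blade, with the post 42 mm behind the axis.
- bracket_lips (a point): On the axis, 20 mm above the ledge: top of the two lips, 5 mm thick, that cover the ledge at both sides (y from 13 to 33 mm) and leave a gap 26 mm wide along x: the bar goes down only when it lies along x. Below the lips the chamber leaves room for the 46 mm bar to turn (at least 4 mm past its ends). The locking notch is hidden there.
- bracket_floor (a point): On the axis, 7 mm below the ledge: depth of the notch's floor. The notch is 16 mm wide; it lies where the bar has turned by 1.15 to 1.5 rad from x, different each time and not measured: feel for it, turning and touching down lightly until the bar drops 7 mm. A stop stands just past the notch.
- bin: Fixed leaning wooden tool bin, 272 mm long (y), its back wall leaning 35 degrees from vertical, top towards its own -x. Origin on the table below the inner corner of back wall and floor, which is 14 mm up. Along the slope the back wall is 112 mm, sides 56 mm, front 43 mm high; floor 65 mm deep. The stirrers stand on the floor, flat on the back wall.
- plain_stirrer: a stirrer of the same make and size as the paddle, leaning beside it in the bin, but with a plain shaft, without any cross-bar. Origin: centre of the blade's lower end, z along the shaft to the handle. A bystander: stays in the bin.
- block_stirrer: a stirrer of the same make and size as the paddle, leaning beside it in the bin, but with a short block (24 mm wide, 22 mm high, 12 mm thick) on the shaft in place of the cross-bar. Origin: centre of the blade's lower end, z along the shaft to the handle. A bystander: stays in the bin.
- fork_stirrer: a stirrer of the same make and size as the paddle, leaning beside it in the bin, but with a plain shaft and a blade split into two prongs. Origin: centre of the blade's lower end, z along the shaft to the handle. A bystander: stays in the bin.
- roller: Loose wooden roller, 20 mm diameter, 150 mm long, lying across the blades at the bottom of the bin. May shift.
- clay_bowl: Bystander: loose terracotta bowl, 100 mm across, 60 mm high, origin under its centre.
- glaze_jar: Bystander: loose jar, 60 mm across, 80 mm high, origin under its centre.
Things that resemble listed ones, but are neither listed nor needed, are in the scene too. Leave any orange, purple or yellow look-alike of the part that bears bracket_seat alone.

How it is judged (in metres and radians):
On the way, in this order (a step that is already met when the one before it is completed fails the run):
1. the paddle is drawn out of the bin (height (world z) of paddle_bar above 0.16 m and distance between paddle_bar and bin above 0.17 m), for 0.1 s.
2. the cross-bar is down between the lips in the bracket, still along the slot (horizontal distance between paddle_bar and bracket_seat below 0.01 m and z of paddle_bar in the frame of bracket_seat between -0.006 and 0.011 m and angle between the y axis of paddle_bar and the x axis of bracket_seat, either way round below 0.5 rad), for 0.1 s.
At the end, for the whole second after the job is handed in: Paddle hangs in the bracket, moving under 0.1 m/s, within 0.12 rad of upright; its bar within 8 mm of the axis, over 0.95 rad from the slot, centre 6 mm below to 1 mm above the ledge (in the notch). Other stirrers within 40 mm, bowl and jar within 30 mm of their starts (horizontal distance between paddle_bar and bracket_seat below 0.008 m and z of paddle_bar in the frame of bracket_seat between -0.006 and 0.001 m and angle between the y axis of paddle_bar and the x axis of bracket_seat, either way round above 0.95 rad and angle between paddle_bar's own z axis and vertical below 0.12 rad and linear speed of paddle below 0.1 m/s and distance of each of plain_stirrer, block_stirrer, fork_stirrer from where it was at the start of the episode below 0.04 m and distance of each of clay_bowl, glaze_jar from where it was at the start of the episode below 0.03 m); the robot touches nothing.
It fails at once if the plain stirrer is pulled out of its place in the bin (distance of plain_stirrer from where it was at the start of the episode above 0.04 m).
It fails at once if the block stirrer is pulled out of its place in the bin (distance of block_stirrer from where it was at the start of the episode above 0.04 m).
It fails at once if the fork stirrer is pulled out of its place in the bin (distance of fork_stirrer from where it was at the start of the episode above 0.04 m).
It fails at once if the clay bowl is knocked away (distance of clay_bowl from where it was at the start of the episode above 0.03 m).
It fails at once if the glaze jar is knocked away (distance of glaze_jar from where it was at the start of the episode above 0.03 m).
It also fails if it takes over 64 s, if anything falls off the work surface, if the arm or the gripper's body presses on something with over 40 N, if the wrist force passes 120 N, or if a joint passes its speed limit or range.

### The arm

A 6-joint arm with a two-finger parallel gripper is mounted at the origin on the work surface. World frame = base frame: x ahead of the robot, y to its left, z up, the work surface at z = 0. Lengths are in m, angles in degrees, forces in N, time in s.
With the tool pointing down it reaches from about 0.35 to 0.875 m from the base axis. Payload 4.2 kg.
Tool frame: the origin (TCP) lies between the finger pads; the fingertips stand tips_ahead ahead of it and the grasp point (between the pads) lies 5 mm behind it (tips_ahead is the distance from the TCP to the fingertips, in m); z points along the fingers, y is the line along which they close (so a half turn about z gives the same grasp; the last joint's range is limited). The gripper opens to 87 mm and grips with 3 to 60 N. Pads are 19 mm wide; open, the fingers measure 117 mm over their backs; the gripper's body (75 mm by 190 mm) begins 51 mm behind the grasp point.
Start: joints at [-58.35, 22.042, 0.453, 0, -68.411, -14.817], TCP at [0.181, -0.598, 0.204] pointing down, gripper open.
Joint ranges: [-179.83, 179.83], [-69.29, 118.12], [-61.27, 80.66], [-181.25, 117.63], [-171.15, -9.14], [-177.46, 177.46]. Speed limits (degrees/s): [159.86, 159.86, 180, 180, 180, 180].

### API

Orientations are given as a 3x3 rotation matrix whose columns are the frame's x, y, z axes.
In Python, from station import get_state, snapshot, get_calibration, finish_job, tips_ahead gives the robot as it stands.
- The arm moves only by the shell command python3 -m jog 'ROWS' [OPENING] [FORCE]. ROWS is JSON, a list that holds one entry, the list of rows, each a list of 4 numbers: the shift along the tool's x, y, z in m, then the turn about the tool's z in rad. A call has 1 to 12 rows; each row is the pose to reach, as a shift and turn from the pose commanded when the call began, along the tool's axes at that moment; what a row does not reach only later rows make up. A row lasts 1/8 s, in which the tool goes at most 62.5 mm and 10.7 degrees, less where a joint would pass 70% of its speed; a pose out of reach is approached as far as the arm can. A call with a gripper value outside its range is refused whole. OPENING is the opening, from -1 (shut) to 1 (fully open), set as the call begins (- or left out, the last holds). The fingers move at their own pace and stop on an object; FORCE is the grip in N (left out, the last holds). Time passes only in rows, so rows that repeat a pose let the fingers close. It gives the time, the measured TCP pose, the force, the opening and the grip force at its end, in the units of the state.
- get_state(): the state, without advancing time (a new reading comes with each control period).
- snapshot(name): name is "scene" or "top" or "wrist"; returns (picture, depth): 420x560x3 uint8, red, green, blue; 420x560 float32, m along the optical axis (not along the pixel's ray), 0 where there is no reading.
- get_calibration(name): a dict with "fx", "fy", "cx", "cy" (pixels), "distortion" ([k1, k2, p1, p2, k3] as OpenCV has them; the pictures are not rectified), "camera_from_world" (4x4, takes a point from world to camera coordinates). Camera axes: x right, y up, looking along -z (the intrinsics and any distortion apply to the point x, -y, -z); pixel columns grow to the right and rows downward; lengths in m; the calibration is good to about 2 mm. A picture is of the moment at which its call begins: read the wrist's pose just before it. get_calibration takes no time and is no camera call; for the wrist camera it gives the pose at the moment of the call.
- finish_job(): hands the job in; it is judged then, once.
The state is a dict: "t": time; "qpos": joint angles; "qd": joint speeds; "effort": joint torques, N m; "position": TCP position; "tcp_rot": TCP orientation; "ft_force": force on the tool from outside, world axes, zero at the start; "torque": the same for the moment, N m; "width": opening from 0.0 (shut) to 1.0 (fully open); "grip_force": force on a finger pad.
Only numpy, scipy, OpenCV 4.12 (cv2) and the standard library are available. Lean on these libraries where they do the work, as an engineer would, in place of code of your own. Each camera call takes 0.05 s, during which the arm holds its last target. There are 200 camera calls.

## Working session

There is one attempt and no reset: what is moved stays moved. The work goes in short steps, Python scripts to look and compute and a shell command to move; the robot and the scene stay as the last step left them, time stands still between calls to the robot, and variables do not carry over. Pictures are saved under pics/ and viewed, at most 10 in all, crops included, and the job is handed in when it is done.

```bash
ls; mkdir -p pics
python3 - <<'E'
from station import *
import cv2,numpy as np
s=get_state();print({k:np.round(v,3).tolist() if not isinstance(v,(str,dict)) else v for k,v in s.items()});print(tips_ahead if not callable(tips_ahead) else tips_ahead())
for n in("scene","top"):
    p,d=snapshot(n);cv2.imwrite(f"pics/{n}0.png",p[:,:,::-1]);np.save(f"{n}0.npy",d)
    c=get_calibration(n);print(n,{k:np.round(v,3).tolist() for k,v in c.items()})
E
```

```text
pics
{'t': 0.0, 'qpos': [-58.351, 22.09, 0.378, -0.028, -68.411, -14.816], 'qd': [-0.002, -0.001, 0.028, -0.042, -0.067, 0.057], 'effort': [0.0, -39.066, 18.741, 4.22, 0.011, -0.0], 'position': [0.181, -0.598, 0.203], 'tcp_rot': [[-0.957, -0.289, -0.001], [-0.289, 0.957, 0.002], [0.0, 0.002, -1.0]], 'ft_force': [-0.273, -0.575, -0.573], 'torque': [-0.064, 0.028, 0.044], 'grip_force': 0.0, 'width': 1.001}
0.014
scene {'fx': 509.33, 'fy': 509.33, 'cx': 277.864, 'cy': 211.977, 'distortion': [-0.113, 0.0, 0.0, 0.0, 0.0], 'camera_from_world': [[-0.021, 1.0, 0.008, 0.119], [-0.793, -0.021, 0.609, 0.36], [0.609, 0.006, 0.793, -1.663], [0.0, 0.0, 0.0, 1.0]]}
top {'fx': 415.239, 'fy': 415.239, 'cx': 276.525, 'cy': 208.874, 'distortion': [-0.005, 0.0, 0.0, 0.0, 0.0], 'camera_from_world': [[0.017, -1.0, -0.015, -0.112], [0.994, 0.015, 0.11, -0.545], [-0.11, -0.016, 0.994, -1.125], [0.0, 0.0, 0.0, 1.0]]}
```

View pics/scene0.png

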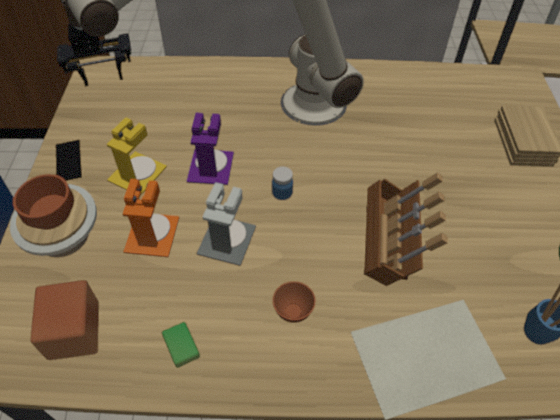

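View pics/top0.png

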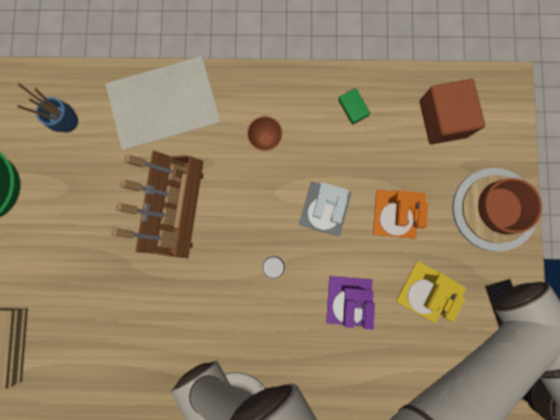

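The scene picture shows the aluminium bracket at (222,220) and the bin at (395,230), its handles pointing right towards +y. In the top picture the bracket is at (325,207), the bin at (170,205), the jar at (273,267) and the bowl at (265,133). Next: enlarged crops and a point helper.

```bash
cat > h.py <<'E'
import numpy as np,cv2,json
from station import *
def K(c): return np.array([[c["fx"],0,c["cx"]],[0,c["fy"],c["cy"]],[0,0,1.]]),np.array(c["distortion"],float)
def world(c,px,dep):
    k,d=K(c);px=np.asarray(px,float).reshape(-1,1,2)
    u=cv2.undistortPoints(px,k,d).reshape(-1,2);dep=np.asarray(dep,float).reshape(-1)
    cam=np.c_[u[:,0]*dep,-u[:,1]*dep,-dep,np.ones(len(dep))]
    return (cam@np.linalg.inv(np.array(c["camera_from_world"])).T)[:,:3]
def cloud(c,d):
    h,w=d.shape;v,u=np.mgrid[:h,:w];return world(c,np.c_[u.ravel(),v.ravel()],d.ravel()).reshape(h,w,3)
def project(c,P):
    k,d=K(c);P=np.c_[np.asarray(P,float).reshape(-1,3),np.ones(len(np.asarray(P).reshape(-1,3)))]
    q=(P@np.array(c["camera_from_world"]).T)[:,:3]*[1,-1,-1]
    return cv2.projectPoints(q,np.zeros(3),np.zeros(3),k,d)[0].reshape(-1,2)
E
python3 - <<'E'
from h import *
S=cv2.imread("pics/scene0.png");T=cv2.imread("pics/top0.png")
r=lambda im,x,y:cv2.resize(im[y:y+100,x:x+133],(400,300),interpolation=cv2.INTER_CUBIC)
cv2.imwrite("pics/crop1.png",np.vstack([np.hstack([r(S,340,170),r(S,180,165)]),np.hstack([r(T,95,155),r(T,270,160)])]))
ct=get_calibration("top");cs=get_calibration("scene")
dt=np.load("top0.npy");ds=np.load("scene0.npy");ct_=cloud(ct,dt);cs_=cloud(cs,ds)
for n,C,pts in(("top",ct_,[(128,160),(125,185),(122,208),(118,232),(325,207),(273,267),(265,133)]),("scene",cs_,[(432,182),(433,210),(436,241),(222,190)])):
    for p in pts: print(n,p,np.round(C[p[1],p[0]],3))
E
```

```text
top (128, 160) [0.646 0.262 0.179]
top (125, 185) [0.584 0.268 0.175]
top (122, 208) [0.527 0.273 0.173]
top (118, 232) [0.469 0.28  0.172]
top (325, 207) [ 0.555 -0.238  0.019]
top (273, 267) [ 0.388 -0.097  0.085]
top (265, 133) [ 0.77  -0.065  0.005]
scene (432, 182) [0.479 0.269 0.163]
scene (433, 210) [0.438 0.319 0.   ]
scene (436, 241) [0.655 0.249 0.163]
scene (222, 190) [ 0.515 -0.244  0.158]
```

View pics/crop1.png

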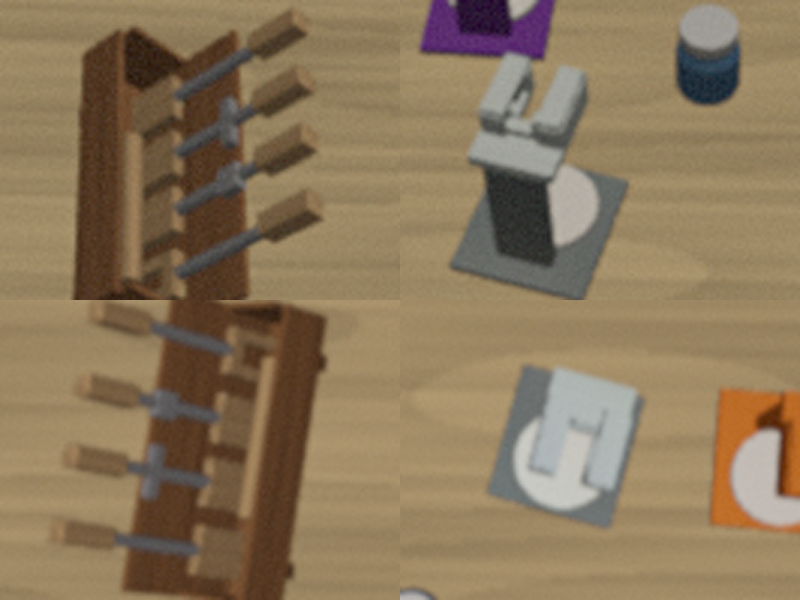

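The crops show that the paddle with the long thin bar is the third stirrer from the top in the top view: handle at (122,208), bar at (146,212). In the scene view it is the second one, with its bar at (417,211). The neighbour above it has the short block. The bracket's fork opens towards the robot (-x), with its post at the rear.

Run:
```python
from h import *
T=cv2.imread("pics/top0.png")
for n in("top","scene"):
    c=get_calibration(n);C=cloud(c,np.load(n+"0.npy"));X,Y,Z=C[...,0],C[...,1],C[...,2]
    m=(abs(X-.55)<.09)&(abs(Y+.24)<.07)&(Z>.162)&(Z<.18)
    P=C[m];r=cv2.minAreaRect(P[:,:2].astype(np.float32)*1000);print(n,"lips",len(P),P.mean(0).round(4),r,np.median(P[:,2]).round(4))
    m=(abs(X-.55)<.09)&(abs(Y+.24)<.07)&(Z>.135)&(Z<.152);P=C[m]
    if len(P)>9:print("  plate",len(P),cv2.minAreaRect(P[:,:2].astype(np.float32)*1000),np.median(P[:,2]))
    for i,x0 in enumerate((.646,.584,.527,.469)):
        m=(abs(X-x0)<.018)&(abs(Y-.27)<.03)&(Z>.13)&(Z<.21);P=C[m]
        if len(P)<10: continue
        u,s,v=np.linalg.svd(P-P.mean(0));d=v[0]*np.sign(v[0][2]);print("  handle",i,len(P),P.mean(0).round(4),d.round(3),P[:,2].min().round(3),P[:,2].max().round(3))
```

```text
top lips 488 [ 0.5393 -0.2344  0.17  ] ((539.7992553710938, -234.97691345214844), (70.25318908691406, 64.77970123291016), 74.98550415039062) 0.1703
  plate 369 ((552.4033203125, -238.22412109375), (70.11276245117188, 90.53507995605469), 74.59783935546875) 0.14407351151909942
  handle 0 167 [0.6503 0.2555 0.1638] [0.146 0.634 0.76 ] 0.133 0.182
  handle 1 191 [0.5879 0.2599 0.1609] [0.085 0.655 0.751] 0.13 0.18
  handle 2 189 [0.5293 0.2661 0.1605] [0.082 0.66  0.747] 0.13 0.18
  handle 3 183 [0.4679 0.273  0.1609] [0.074 0.646 0.76 ] 0.131 0.182
scene lips 420 [ 0.5435 -0.235   0.1691] ((540.8881225585938, -237.12127685546875), (68.04421997070312, 64.37652587890625), 74.33663177490234) 0.1694
  plate 505 ((553.7695922851562, -240.86302185058594), (69.75153350830078, 88.08333587646484), 73.45948028564453) 0.14393292819061965
  handle 0 210 [0.6539 0.2548 0.162 ] [-0.113  0.521  0.846] 0.132 0.179
  handle 1 229 [0.5903 0.259  0.1592] [0.028 0.599 0.8  ] 0.13 0.181
  handle 2 227 [0.5332 0.2647 0.1568] [0.029 0.606 0.795] 0.131 0.18
  handle 3 215 [0.4714 0.2722 0.1571] [0.035 0.599 0.8  ] 0.13 0.181
```

```bash
python3 -m jog '[[[0,0,-0.05,0],[0,0,-0.1,0],[-0.06,-0.02,-0.15,0],[-0.12,-0.04,-0.15,0],[-0.18,-0.06,-0.15,0],[-0.24,-0.03,-0.15,0],[-0.3,0.02,-0.15,0],[-0.35,0.06,-0.15,0],[-0.36,0.12,-0.15,0],[-0.36,0.18,-0.15,0],[-0.36,0.24,-0.15,0],[-0.36,0.26,-0.15,0]]]' -0.05
```

```text
t: 1.6
position: [0.4493, -0.2427, 0.3538]
tcp_rot: [[-0.957, -0.291, 0.0], [-0.291, 0.957, 0.0], [-0.0, 0.0, -1.0]]
ft_force: [0.3, 0.3, -0.3]
width: 0.472
grip_force: 0.0
```

```bash
cat > w.py <<'E'
from h import *
import sys
c=get_calibration("wrist");p,d=snapshot("wrist");cv2.imwrite(f"pics/{sys.argv[1]}.png",p[:,:,::-1]);np.save(sys.argv[1]+".npy",d);json.dump({k:np.array(v).tolist() for k,v in c.items()},open(sys.argv[1]+".json","w"))
E
python3 w.py w1
python3 - <<'E'
from h import *
c=json.load(open("w1.json"));C=cloud(c,np.load("w1.npy"));X,Y,Z=C[...,0],C[...,1],C[...,2]
for lo,hi in((.162,.18),(.135,.152)):
    m=(abs(X-.55)<.09)&(abs(Y+.24)<.07)&(Z>lo)&(Z<hi);P=C[m]
    v,u=np.nonzero(m);print(len(P),len(P) and (P.mean(0).round(4),cv2.minAreaRect(P[:,:2].astype(np.float32)*1000),np.median(P[:,2]),u.min(),u.max(),v.min(),v.max()))
E
```

```text
1143 (array([ 0.5254, -0.2371,  0.1696]), ((535.2622680664062, -234.9420166015625), (70.14799499511719, 56.02848434448242), 74.8443603515625), np.float64(0.1702121159285423), np.int64(238), np.int64(297), np.int64(221), np.int64(265))
522 (array([ 0.5389, -0.2331,  0.1453]), ((539.8882446289062, -236.54052734375), (69.6198959350586, 65.40641784667969), 74.73401641845703), np.float64(0.14453958490129767), np.int64(236), np.int64(296), np.int64(215), np.int64(265))
```

View pics/w1.png

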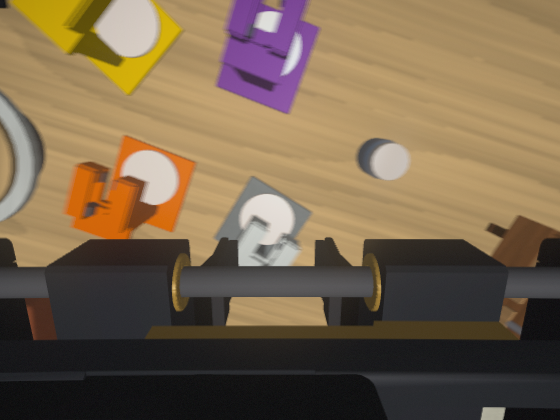

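The wrist picture shows the aluminium fork at (265,245), partly hidden by the gripper, with the orange and purple look-alikes at (120,200) and (265,45) and the jar at (385,158). The bracket axis fits to (0.5395, -0.236) with x at -15.1°, agreeing across three views. Now to the target's handle at about (0.530, 0.273, 0.154).

```bash
python3 -m jog '[[[-0.02,0.05,0,-0.12],[-0.05,0.1,0,-0.27],[-0.08,0.15,0,-0.42],[-0.10,0.2,0,-0.57],[-0.125,0.25,0,-0.72],[-0.15,0.3,0,-0.87],[-0.175,0.35,0.01,-1.02],[-0.2,0.4,0.02,-1.12],[-0.22,0.45,0.035,-1.18],[-0.228,0.47,0.05,-1.18],[-0.228,0.47,0.05,-1.18],[-0.228,0.47,0.05,-1.18]]]' -0.05; python3 w.py w2
python3 - <<'E'
from h import *
c=json.load(open("w2.json"));C=cloud(c,np.load("w2.npy"));X,Y,Z=C[...,0],C[...,1],C[...,2]
m=(abs(X-.53)<.022)&(abs(Y-.268)<.04)&(Z>.125)&(Z<.2)
v,u=np.nonzero(m);P=C[m];print(len(P))
if len(P):print(P.mean(0).round(4),P.min(0).round(3),P.max(0).round(3),u.min(),u.max(),v.min(),v.max())
print(project(c,[(.53,.273,.154)]))
E
```

```text
t: 3.15
position: [0.5326, 0.2698, 0.3043]
tcp_rot: [[-0.098, -0.995, 0.0], [-0.995, 0.098, -0.0], [0.0, -0.0, -1.0]]
ft_force: [-0.1, 0.4, 0.3]
width: 0.476
grip_force: 0.0
939
[0.5288 0.2657 0.1618] [0.517 0.241 0.125] [0.54 0.29 0.18] 271 290 162 214
[[279.70724944 195.27232756]]
```

View pics/w2.png

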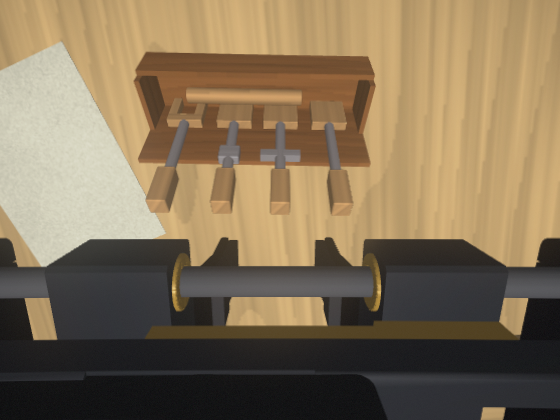

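The picture shows the four handles with the target at (280,190) and its bar at (280,155), roughly under the tool. The handle centre is at about (0.529, 0.270, 0.155). Going down with the fingers about 41 mm open.

```bash
python3 -m jog '[[[0,0.004,0.03,0],[0,0.004,0.06,0],[0,0.004,0.09,0],[0,0.004,0.12,0],[0,0.004,0.14,0],[0,0.004,0.154,0],[0,0.004,0.154,0],[0,0.004,0.154,0]]]' -0.05 && python3 -m jog '[[[0,0,0,0],[0,0,0,0],[0,0,0,0],[0,0,0,0],[0,0,0,0]]]' -1 20
```

```text
t: 4.2
position: [0.5292, 0.2713, 0.1511]
tcp_rot: [[-0.097, -0.995, 0.002], [-0.995, 0.097, 0.001], [-0.001, -0.002, -1.0]]
ft_force: [0.7, 0.2, -0.3]
width: 0.48
grip_force: 0.0
t: 4.82
position: [0.5286, 0.2714, 0.1501]
tcp_rot: [[-0.097, -0.995, 0.0], [-0.995, 0.097, 0.0], [-0.0, -0.0, -1.0]]
ft_force: [-1.0, -0.1, 1.2]
width: 0.222
grip_force: 20.0
```

```bash
python3 -m jog '[[[-0.0057,0,-0.0082,0],[-0.0172,0,-0.0246,0],[-0.0287,0,-0.041,0],[-0.04,0,-0.0573,0],[-0.0516,0,-0.0737,0],[-0.063,0,-0.09,0],[-0.075,0,-0.1065,0],[-0.086,0,-0.123,0],[-0.092,0,-0.131,0],[-0.092,0,-0.135,0],[-0.092,0,-0.135,0]]]' -1 20 && python3 -m jog '[[[0,0,-0.03,0],[0,0,-0.05,0],[0,0,-0.05,0],[0,0,-0.05,0],[0,0,-0.05,0],[0,0,-0.05,0]]]' -1 3; python3 w.py w3
python3 - <<'E'
from h import *
p,d=snapshot("scene");cv2.imwrite("pics/s3.png",cv2.resize(p[100:310,300:580,::-1],(520,420)));a=cv2.imread("pics/s3.png");b=cv2.imread("pics/w3.png")
cv2.imwrite("pics/m3.png",np.hstack([cv2.resize(b,(390,292)),cv2.resize(a,(390,292))]))
E
```

```text
t: 6.2
position: [0.5372, 0.3625, 0.2846]
tcp_rot: [[-0.097, -0.995, -0.0], [-0.995, 0.097, -0.0], [0.0, 0.0, -1.0]]
ft_force: [-0.5, 0.2, -0.9]
width: 0.225
grip_force: 20.0
t: 6.95
position: [0.5372, 0.3626, 0.3339]
tcp_rot: [[-0.097, -0.995, -0.001], [-0.995, 0.097, -0.001], [0.001, 0.001, -1.0]]
ft_force: [-0.7, -0.4, -1.5]
width: 0.227
grip_force: 3.0
```

View pics/m3.png

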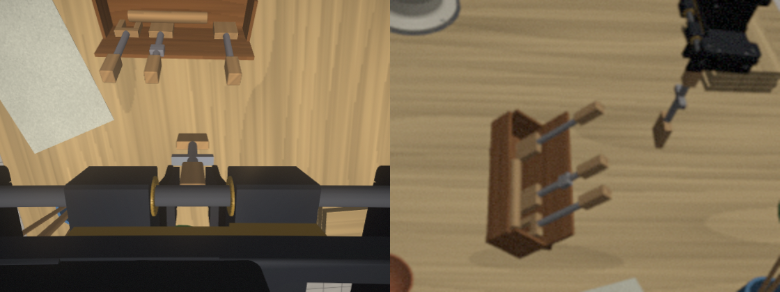

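The paddle came out and hangs in the fingers, with its bar at (192,158) in the left half, still leaning; the other three stirrers are undisturbed. Measuring its tilt.

```bash
cat > tilt.py <<'E'
from h import *
import sys
n=sys.argv[1];s=get_state();R=np.array(s["tcp_rot"]);p=np.array(s["position"])
c=json.load(open(n+".json"));C=cloud(c,np.load(n+".npy"));L=(C-p)@R
m=(abs(L[...,1])<.028)&(abs(L[...,0])<.16)&(L[...,2]>.02)&(L[...,2]<.19)&(np.load(n+".npy")>0)
P=L[m];print(len(P),"pos",p.round(4))
for a in np.arange(.02,.19,.01):
    Q=P[(P[:,2]>=a)&(P[:,2]<a+.01)]
    if len(Q)>3: print(round(a+.005,3),len(Q),"x med",np.median(Q[:,0]).round(4),"xmin/max",Q[:,0].min().round(4),Q[:,0].max().round(4),"y",Q[:,1].min().round(4),Q[:,1].max().round(4))
E
python3 tilt.py w3
```

```text
2020 pos [0.5373 0.3627 0.3344]
0.025 26 x med 0.0006 xmin/max -0.0001 0.0009 y -0.0093 0.0086
0.035 34 x med -0.0034 xmin/max -0.0052 -0.0027 y -0.005 0.0044
0.045 156 x med -0.0052 xmin/max -0.0135 -0.0025 y -0.0232 0.0219
0.055 643 x med -0.0057 xmin/max -0.0141 -0.0026 y -0.023 0.0229
0.065 58 x med -0.0034 xmin/max -0.0058 -0.0024 y -0.0218 0.0228
0.075 47 x med -0.0033 xmin/max -0.0062 -0.0023 y -0.0057 0.0052
0.085 46 x med -0.0032 xmin/max -0.0067 -0.0022 y -0.0059 0.0054
0.095 40 x med -0.0027 xmin/max -0.0068 -0.0019 y -0.006 0.0056
0.105 32 x med -0.003 xmin/max -0.0072 -0.0019 y -0.0061 0.0056
0.115 513 x med -0.0066 xmin/max -0.0141 -0.0015 y -0.0216 0.0213
0.125 126 x med -0.0018 xmin/max -0.0027 -0.0014 y -0.0222 0.0217
0.135 92 x med -0.0017 xmin/max -0.0021 -0.0013 y -0.0219 0.0213
0.145 87 x med -0.0015 xmin/max -0.0021 -0.001 y -0.0216 0.0211
0.155 83 x med -0.0014 xmin/max -0.0018 -0.001 y -0.0219 0.0215
0.165 37 x med -0.0013 xmin/max -0.0017 -0.0011 y -0.0214 0.0209
```

The paddle swung upright by itself (tilt about 0.01 rad), with its bar at tool (-0.008, 0, 0.057). Firm grip, then travel high to the bracket's front.

```bash
python3 -m jog '[[[0,0,-0.01,0],[0,0,-0.05,0],[0.03,0,-0.075,0],[0.08,0,-0.075,0],[0.135,0.01,-0.075,0],[0.19,0.01,-0.075,0],[0.245,0.01,-0.075,0],[0.3,0.02,-0.075,0.03],[0.355,0.02,-0.075,0.07],[0.41,0.02,-0.075,0.11],[0.465,0.02,-0.075,0.15],[0.51,0.02,-0.075,0.166]]]' -1 25 && python3 -m jog '[[[0.03,-0.01,0.0,0],[0.06,-0.013,0.0,0],[0.079,-0.013,0.04,0],[0.079,-0.013,0.08,0],[0.079,-0.013,0.08,0],[0.079,-0.013,0.08,0]]]' -1 25; python3 w.py w4; python3 tilt.py w4
```

```text
t: 8.55
position: [0.4675, -0.1449, 0.4111]
tcp_rot: [[-0.261, -0.965, 0.002], [-0.965, 0.261, -0.0], [-0.0, -0.002, -1.0]]
ft_force: [0.7, 0.4, -0.9]
width: 0.22
grip_force: 25.0
t: 9.3
position: [0.4612, -0.223, 0.3324]
tcp_rot: [[-0.259, -0.966, 0.004], [-0.966, 0.259, -0.002], [0.001, -0.004, -1.0]]
ft_force: [-0.4, -0.5, -0.2]
width: 0.222
grip_force: 25.0
1971 pos [ 0.4613 -0.2229  0.3326]
0.025 16 x med 0.0005 xmin/max 0.0001 0.0007 y -0.0094 0.0086
0.035 40 x med -0.0035 xmin/max -0.0053 -0.0026 y -0.0051 0.0043
0.045 239 x med -0.0057 xmin/max -0.0137 -0.0025 y -0.0226 0.0219
0.055 562 x med -0.005 xmin/max -0.0143 -0.0023 y -0.0234 0.0226
0.065 47 x med -0.0031 xmin/max -0.0058 -0.0022 y -0.0056 0.0055
0.075 46 x med -0.0033 xmin/max -0.0061 -0.0021 y -0.0058 0.0051
0.085 45 x med -0.0031 xmin/max -0.0062 -0.0022 y -0.0059 0.0053
0.095 41 x med -0.0031 xmin/max -0.0073 -0.002 y -0.0062 0.0056
0.105 36 x med -0.0027 xmin/max -0.0081 -0.0018 y -0.0063 0.0048
0.115 482 x med -0.0059 xmin/max -0.0131 -0.0014 y -0.0218 0.0212
0.125 123 x med -0.0018 xmin/max -0.0024 -0.0013 y -0.022 0.0215
0.135 91 x med -0.0016 xmin/max -0.0021 -0.0012 y -0.0218 0.0213
0.145 96 x med -0.0014 xmin/max -0.0026 -0.001 y -0.0223 0.0209
0.155 88 x med -0.0014 xmin/max -0.0018 -0.0008 y -0.0219 0.0214
0.165 19 x med -0.0014 xmin/max -0.0016 -0.0013 y -0.0181 0.0208
```

```bash
python3 -m jog '[[[0,0,0.03,0],[0,0,0.06,0],[0,0,0.085,0],[0,0,0.096,0],[0,0,0.096,0],[0,-0.015,0.096,0],[0,-0.03,0.096,0],[0,-0.045,0.096,0],[0,-0.06,0.096,0],[0,-0.072,0.096,0],[0,-0.079,0.096,0],[0,-0.079,0.096,0]]]' -1 25; python3 w.py w5
python3 - <<'E'
from h import *
p,d=snapshot("scene");a=cv2.resize(p[130:280,150:300,::-1],(400,400),interpolation=cv2.INTER_CUBIC);b=cv2.imread("pics/w5.png")
cv2.imwrite("pics/m5.png",np.hstack([cv2.resize(b[100:400,130:430],(400,400)),a]))
E
```

```text
t: 10.85
position: [0.5366, -0.2432, 0.2335]
tcp_rot: [[-0.26, -0.966, -0.001], [-0.966, 0.26, 0.0], [0.0, 0.001, -1.0]]
ft_force: [-0.1, 1.0, -0.7]
width: 0.219
grip_force: 25.0
```

View pics/m5.png

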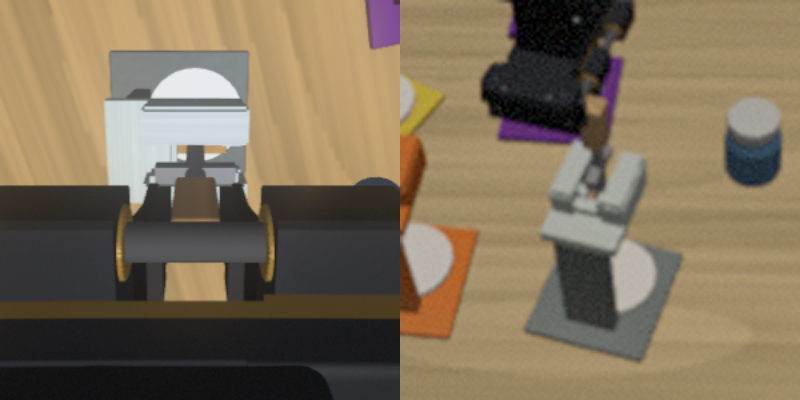

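The left half shows the bar at (197,172) above the slot between the near lip (195,125) and the hidden far one. In the right half the paddle stands in the fork. Checking the lip-to-bar offsets before lowering.

Run:
```python
from h import *
s=get_state();R=np.array(s["tcp_rot"]);p=np.array(s["position"]);print(p.round(4))
d=np.load("w5.npy");c=json.load(open("w5.json"));L=(cloud(c,d)-p)@R
m=(abs(p[2]-L[...,2]-.170)<.004)&(abs(L[...,1])<.06)&(L[...,0]<.06)&(L[...,0]>-.06)&(d>0);P=L[m]
print("lip",len(P),np.percentile(P,[1,5,50,95,99],axis=0).round(4).tolist())
m=(L[...,2]>.045)&(L[...,2]<.0555)&(abs(L[...,1])<.03)&(abs(L[...,0])<.02)&(d>0);P=L[m]
print("bar",len(P),np.percentile(P,[1,5,50,95,99],axis=0).round(4).tolist())
```

```text
[ 0.536  -0.243   0.2338]
lip 2209 [[-0.0248, -0.0311, 0.0618], [-0.0156, -0.0289, 0.0624], [0.0157, -0.0015, 0.0636], [0.0256, 0.0259, 0.0656], [0.0261, 0.0284, 0.0677]]
bar 635 [[-0.0135, -0.0234, 0.0467], [-0.0128, -0.0221, 0.049], [-0.0068, -0.0008, 0.0505], [-0.0036, 0.0198, 0.0541], [-0.0031, 0.0212, 0.0551]]
```

```bash
python3 -m jog '[[[-0.0005,-0.001,0.006,0],[-0.0005,-0.001,0.012,0],[-0.0005,-0.001,0.017,0],[-0.0005,-0.001,0.020,0],[-0.0005,-0.001,0.022,0],[-0.0005,-0.001,0.022,0],[-0.0005,-0.001,0.022,0],[-0.0005,-0.001,0.022,0]]]' -1 25
```

```text
t: 11.95
position: [0.5375, -0.2429, 0.2121]
tcp_rot: [[-0.26, -0.966, 0.0], [-0.966, 0.26, -0.0], [-0.0, -0.0, -1.0]]
ft_force: [-0.3, -0.3, -1.4]
width: 0.22
grip_force: 25.0
```

```bash
python3 -m jog '[[[0,0.0007,0,0.09],[-0.0003,0.002,0,0.25],[-0.0007,0.0033,0,0.42],[-0.0014,0.0045,0,0.59],[-0.002,0.0055,0,0.75],[-0.003,0.0063,0,0.92],[-0.0037,0.0067,0,1.0],[-0.0037,0.0067,0,1.0],[-0.0037,0.0067,0,1.0]]]' -1 25; python3 -m jog '[[[0,0,0.001,0],[0,0,0.002,0],[0,0,0.003,0],[0,0,0.003,0]]]' -1 25
```

```text
t: 13.08
position: [0.532, -0.2376, 0.2119]
tcp_rot: [[-0.953, -0.304, 0.0], [-0.304, 0.953, -0.0], [-0.0, -0.0, -1.0]]
ft_force: [-0.3, -0.8, -0.9]
width: 0.222
grip_force: 25.0
t: 13.58
position: [0.5324, -0.2376, 0.2103]
tcp_rot: [[-0.953, -0.304, 0.002], [-0.304, 0.953, -0.001], [-0.002, -0.001, -1.0]]
ft_force: [-1.4, 1.7, 4.6]
width: 0.223
grip_force: 25.0
```

```bash
python3 -m jog '[[[0,0.0004,0,0.05],[0,0.0008,0,0.1],[0,0.0012,0,0.15],[0,0.0012,0,0.15],[0,0.0012,0.001,0.15],[0,0.0012,0.001,0.15]]]' -1 25; python3 -m jog '[[[0,0.0004,0,0.04],[0,0.0008,0,0.08],[0,0.0008,0,0.08],[0,0.0008,0,0.08]]]' -1 25
```

```text
t: 14.32
position: [0.5327, -0.2365, 0.2101]
tcp_rot: [[-0.987, -0.159, 0.004], [-0.159, 0.987, -0.001], [-0.004, -0.002, -1.0]]
ft_force: [-0.7, 2.7, 9.4]
width: 0.223
grip_force: 25.0
t: 14.82
position: [0.5327, -0.2357, 0.21]
tcp_rot: [[-0.997, -0.08, 0.004], [-0.08, 0.997, -0.001], [-0.004, -0.001, -1.0]]
ft_force: [-0.5, 3.0, 8.1]
width: 0.222
grip_force: 25.1
```

```bash
python3 -m jog '[[[0,0.0003,-0.001,0.035],[0,0.0006,-0.001,0.07],[0,0.0006,-0.001,0.07],[0,0.0006,0,0.07],[0,0.0006,0,0.07]]]' -1 25; python3 -m jog '[[[0,0.0003,-0.0005,0.035],[0,0.0006,-0.0005,0.07],[0,0.0006,-0.0005,0.07],[0,0.0006,0,0.07],[0,0.0006,0,0.07]]]' -1 25
```

```text
t: 15.45
position: [0.5325, -0.2351, 0.21]
tcp_rot: [[-1.0, -0.01, 0.004], [-0.01, 1.0, -0.001], [-0.004, -0.001, -1.0]]
ft_force: [-1.7, 3.0, 8.4]
width: 0.227
grip_force: 25.1
t: 16.08
position: [0.5324, -0.2344, 0.21]
tcp_rot: [[-0.998, 0.06, 0.003], [0.06, 0.998, -0.001], [-0.004, -0.001, -1.0]]
ft_force: [-1.1, 2.9, 8.6]
width: 0.223
grip_force: 25.1
```

```bash
python3 -m jog '[[[0,0.0003,-0.001,0.035],[0,0.0006,-0.001,0.07],[0,0.0006,-0.001,0.07],[0,0.0006,0,0.07],[0,0.0006,0,0.07]]]' -1 25; python3 -m jog '[[[0,0.0003,-0.001,0.035],[0,0.0006,-0.001,0.07],[0,0.0006,-0.001,0.07],[0,0.0006,0,0.07],[0,0.0006,0,0.07]]]' -1 25; python3 -c "
from station import *;print(get_state()['torque'])"
```

```text
t: 16.7
position: [0.531, -0.2339, 0.2071]
tcp_rot: [[-0.991, 0.132, -0.001], [0.132, 0.991, 0.0], [0.002, 0.0, -1.0]]
ft_force: [-0.6, 0.1, -0.6]
width: 0.219
grip_force: 25.0
t: 17.32
position: [0.5314, -0.2332, 0.2077]
tcp_rot: [[-0.98, 0.201, -0.0], [0.201, 0.98, 0.0], [0.0, 0.0, -1.0]]
ft_force: [-0.4, 0.0, -0.6]
width: 0.222
grip_force: 25.0
[-0.01081369  0.07882374 -0.00813248]
```

It dropped into the notch at about 1.44 rad. Seating it now.

```bash
python3 -m jog '[[[0,-0.0002,0.0015,-0.03],[0,-0.0002,0.003,-0.03],[0,-0.0002,0.0045,-0.03],[0,-0.0002,0.0045,-0.03]]]' -1 25; python3 w.py w6; python3 tilt.py w6 | head -8
```

```text
t: 17.82
position: [0.5316, -0.2335, 0.2035]
tcp_rot: [[-0.985, 0.171, 0.0], [0.171, 0.985, -0.0], [-0.0, -0.0, -1.0]]
ft_force: [-0.1, -1.1, 0.0]
width: 0.22
grip_force: 25.0
5493 pos [ 0.5316 -0.2335  0.2035]
0.035 2293 x med 0.0075 xmin/max -0.0206 0.0263 y -0.028 0.028
0.045 330 x med -0.0047 xmin/max -0.0146 0.0263 y -0.0279 0.0278
0.055 511 x med -0.004 xmin/max -0.0294 0.0263 y -0.0279 0.028
0.065 163 x med -0.0013 xmin/max -0.0235 0.0255 y -0.0252 0.0182
0.075 50 x med -0.0043 xmin/max -0.0072 0.0223 y -0.0111 0.0119
0.085 45 x med -0.0044 xmin/max -0.0078 -0.0034 y -0.0061 0.0052
0.095 38 x med -0.0044 xmin/max -0.0083 -0.003 y -0.0062 0.0054
```

```bash
python3 -m jog '[[[0,0,0,0],[0,0,0,0],[0,0,0,0],[0,0,0,0],[0,0,0,0]]]' 0.1 && python3 -m jog '[[[0,0,-0.01,0],[0,0,-0.03,0],[0,0,-0.06,0],[0,0,-0.1,0],[-0.03,0,-0.14,0],[-0.06,0,-0.14,0],[-0.09,0,-0.14,0],[-0.09,0,-0.14,0],[-0.09,0,-0.14,0],[-0.09,0,-0.14,0]]]' 0.1
python3 - <<'E'
from h import *
out=[]
for n,(x,y) in(("scene",(150,140)),("top",(260,140))):
    p,d=snapshot(n);out.append(cv2.resize(p[y:y+130,x:x+130,::-1],(400,400),interpolation=cv2.INTER_CUBIC))
    C=cloud(get_calibration(n),d);m=(abs(C[...,0]-.54)<.05)&(abs(C[...,1]+.236)<.05)&(C[...,2]>.18)&(C[...,2]<.26);P=C[m];print(n,len(P),P.mean(0).round(4) if len(P) else 0,P[:,2].max() if len(P) else 0)
    if len(P): print(cv2.minAreaRect((P[P[:,2]>P[:,2].max()-.01][:,:2]*1000).astype(np.float32)))
cv2.imwrite("pics/m7.png",np.hstack(out))
E
```

```text
t: 18.5
position: [0.5315, -0.2334, 0.2033]
tcp_rot: [[-0.985, 0.171, -0.0], [0.171, 0.985, 0.0], [0.0, 0.0, -1.0]]
ft_force: [0.7, -0.2, 0.8]
width: 0.541
grip_force: 0.0
t: 19.75
position: [0.6195, -0.2489, 0.3444]
tcp_rot: [[-0.985, 0.171, 0.001], [0.171, 0.985, -0.0], [-0.001, -0.0, -1.0]]
ft_force: [-0.3, -0.9, -0.4]
width: 0.55
grip_force: 0.0
scene 193 [ 0.5472 -0.237   0.2126] 0.23291280570497086
((542.5199584960938, -238.24449157714844), (19.989896774291992, 21.89915657043457), 76.1700210571289)
top 107 [ 0.5385 -0.2326  0.2233] 0.23449645494980542
((540.2320556640625, -234.13865661621094), (20.490041732788086, 19.27725601196289), 87.59016418457031)
```

View pics/m7.png

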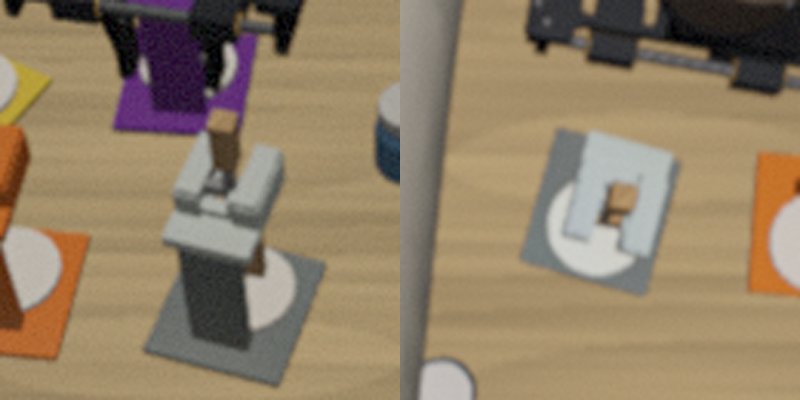

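The paddle hangs upright in the bracket: handle top at (0.541, -0.236, about 0.23), matching the home height. The gripper is clear, so I'm handing in.

```bash
python3 -c "
from station import *;print(finish_job())"
```

```text
the job is handed in; nothing more can be done
None
```

The paddle hangs upright and locked in the aluminium bracket, released with the gripper clear, and the job was handed in at about 20 s; the other stirrers, the bowl and the jar were never touched, but the hand-in call returned no verdict.

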